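# Clear the case lid and hold it open at the mark

## Robot

A 6-joint arm with a two-finger parallel gripper is mounted at the origin on the work surface. World frame = base frame: x ahead of the robot, y to its left, z up, the work surface at z = 0. Lengths are in m, angles in rad, forces in N, time in s.
With the tool pointing down it reaches from about 0.375 to 0.9 m from the base axis. Payload 3.1 kg.
Tool frame: the origin (TCP) lies between the finger pads; the fingertips stand manip.finger_overhang ahead of it and the grasp point (between the pads) lies 5 mm behind it (manip.finger_overhang is the distance from the TCP to the fingertips, in m); z points along the fingers, y is the line along which they close (so a half turn about z gives the same grasp; the last joint's range is limited). The gripper opens to 85 mm and grips with 20 to 120 N. Pads are 22 mm wide; open, the fingers measure 114 mm over their backs; the gripper's body (76 mm by 85 mm) begins 54 mm behind the grasp point. The pads swing forward as they close: fully open they stand 13 mm farther back than shut.
Start: joints at [-0.178, 0.527, 1.433, -0, 1.181, -0.178], TCP at [0.625, 0, 0.245] pointing down, gripper open.
Joint ranges: [-3.08, 3.08], [-0.75, 2.2], [0.22, 2.44], [-1.43, 4.57], [0, 2.65], [-2.85, 2.85]. Speed limits (rad/s): [2.79, 2.79, 3.14, 3.14, 3.14, 3.14].

## Interface

Orientations are given as a unit quaternion [x, y, z, w].
In Python, from station import manip gives the robot as it stands.
- The arm moves only by the tool drive_tool, never from a script. Its argument "plan" is a list of rows, each a list of 7 numbers: the shift along the tool's x, y, z in m, then the turn, a rotation vector about the tool's x, y, z in degrees, then the opening, from -1 (shut) to 1 (fully open). In form: [[x, y, z, wx, wy, wz, gripper], ...]. A call has 1 to 10 rows; each row shifts and turns the commanded pose from where the row before left it, along the tool's axes as they then stand; what a row does not reach is not made up. A row lasts 1/10 s, in which the tool goes at most 50 mm and 8.59 degrees, less where a joint would pass 70% of its speed; a pose out of reach is approached as far as the arm can. A call is refused whole if a number of a shift passes 0.05 or a number of a turn 8.59, either way. A call with a gripper value outside its range is refused whole. The fingers move at their own pace and stop on an object; "newtons" is the grip in N (left out, the last holds). Time passes only in rows, so rows that do not move let the fingers close. It gives the time, the measured TCP pose, the force, the opening and the grip force at its end, in the units of the state.
- manip.sense(): the state, without advancing time (a new reading comes with each control period).
- manip.snapshot(name): name is "scene" or "side" or "wrist"; returns a dict with "image" (384x512x3 uint8, red, green, blue), "z_map" (384x512 float32, m along the optical axis (not along the pixel's ray), 0 where there is no reading), "fov_y" (degrees; the focal length in pixels is half the picture's height over the tangent of half this angle, whatever the lens; pixels are square), "cx", "cy" (the principal point, pixels), "extrinsics" (4x4, takes a point from camera to world coordinates); the wrist camera has in their place "mount" (4x4, takes a point from camera to tool coordinates, whose origin is the TCP and whose axes are the flange's). Camera axes: x right, y up, looking along -z (the intrinsics and any distortion apply to the point x, -y, -z); pixel columns grow to the right and rows downward; lengths in m; the calibration is good to about 2 mm. A picture is of the moment at which its call begins: read the wrist's pose just before it.
- manip.sign_off(): hands the job in; it is judged then, once.
The state is a dict: "t": time; "q": joint angles; "qd": joint speeds; "tau": joint torques, N m; "tcp_pos": TCP position; "tool_rot": TCP orientation; "force": force on the tool from outside, world axes, zero at the start; "ft_torque": the same for the moment, N m; "finger_gap": opening from 0.0 (shut) to 1.0 (fully open); "gripper_force": force on a finger pad.
Only numpy, scipy, OpenCV 4.12 (cv2) and the standard library are available. Lean on these libraries where they do the work, as an engineer would, in place of code of your own. Each camera call takes 0.05 s, during which the arm holds its last target. There are 200 camera calls.

## Task

The lid of the parts case is cluttered: with the lid still shut, sort what lies on it, the blue and the red strip packs into the orange tray and the yellow marker into the black tray. Then swing the lid up until it is in line with the orange pointer at its side and hold it there, steady, for the inspection: the lid falls shut if let go, so finish while still holding it. Do not move the pointer, and leave the glass tumbler and the tape roll alone.

Things in the scene. Friction and masses are not known exactly. Their poses are not given: they have to be found in the camera images.
- case: grey open-topped parts case fixed to the bench, 200 (x) by 280 (y) by 90 mm high; origin under its centre at bench level; its x axis points from the front (handle side, towards the robot) to the hinge side, z up. White lid on top.
- lid (a joint): opening angle of the white lid in rad: 0 shut (lies level on the case), grows as the front edge rises, stop at 1.4. The hinge line runs along the case's y axis at its far upper rim (case x = +100, z = 90.5 mm). Lid 200 by 280 by 8 mm, 0.3 to 0.65 kg; its top face is 98.5 mm above the bench when shut. Swings freely and falls shut by itself from any angle under 1.4.
- lid_handle (a point): grip point of the lid's black fin handle, on the lid's centre line, 175 mm from the hinge line, 38 mm above the lid's underside (30 above its top face). The fin is 14 mm thick along the case's y axis, 30 mm long along x, round-topped, 49 mm tall; pinched by its two flat sides it can pivot between the finger pads as the lid swings. Axes turn with the lid; parallel to the case's when shut.
- lid_hinge (a point): middle of the hinge line, on the lid's underside; the point's x axis lies in the lid, pointing away from the handle, y along the hinge line.
- mark (a joint): angle in rad that the orange pointer shows, counted exactly as the lid's (0 level, growing upwards): the lid is in line with the pointer when both joints read the same. Stays where it is set unless pushed.
- mark_tip (a point): tip of the orange pointer (bar 140 mm long, 8 mm wide, ball of 18 mm at the tip) that pivots about the lid's hinge line just outside the case's +y side, at case y = +166 mm, beside a thin steel quadrant of 100 mm radius at y = +152 mm; both rise above the lid, to at most 220 mm over the bench; x axis along the pointer towards the hinge.
- tray_orange: orange open tray fixed to the bench, 170 (x) by 160 (y) by 40 mm high, walls and floor 5 mm; origin under its centre. For the strip packs.
- tray_black: black open tray fixed to the bench, same size, walls, floor and origin as the orange tray. For the marker.
- pack_blue: loose banded stack of blue strips, 95 (x) by 26 (y) by 28 mm high, about 80 g, lying on the lid; origin at the centre of its underside.
- pack_red: loose banded stack of red strips, same size and origin as the blue one, lying on the lid.
- marker: loose flat-sided marker, yellow with a black cap, 115 (x) by 22 (y) by 20 mm high, about 30 g, lying on the lid; origin at the centre of its underside.
- tumbler: loose glass tumbler, 72 mm across, 85 mm high, origin at the centre of its foot; leave alone.
- tape_roll: loose cardboard tape roll lying flat, 90 mm across, 30 mm high, origin at the centre of its underside; leave alone.
Things that resemble listed ones, but are neither listed nor needed, are in the scene too. What is meant by the pack_blue is not green, and is the smaller of those in its own colour. There is more than one size of the pack_red; the job needs the larger.

How it is judged:
By the outcome, as a careful person would: the job done as asked, in the order asked, and still so for the second after the job is handed in, while the arm keeps its last pose, push and grip.
It also fails if it takes over 72 s, if anything falls off the work surface, if the arm or the gripper's body presses on something with over 40 N, if the wrist force passes 120 N, or if a joint passes its speed limit or range.

## Working session

There is one attempt and no reset: what is moved stays moved. The work goes in short steps, Python scripts to look and compute and a tool call to move; the robot and the scene stay as the last step left them, time stands still between calls to the robot, and variables do not carry over. Pictures are saved under pics/ and viewed, at most 10 in all, crops included, and the job is handed in when it is done.

Besides the shell and the picture viewer there is one more tool, called after "Emit:" as name(argument=value, ...) on one line, values as JSON. drive_tool: Moves the arm, as the interface text tells. Its arguments: {"type":"object","properties":{"plan":{"type":"array"},"newtons":{"type":"number"}},"required":["plan"]}

```bash
mkdir -p pics; cat > h.py <<'E'
import numpy as np, cv2, pickle
from station import manip
def snap(n):
    s=manip.sense(); d=manip.snapshot(n); d=dict(d)
    if 'mount' in d:
        from scipy.spatial.transform import Rotation as R
        T=np.eye(4);T[:3,:3]=R.from_quat(s['tool_rot']).as_matrix();T[:3,3]=s['tcp_pos'];d['extrinsics']=T@np.array(d['mount'])
    return d
def cloud(d):
    z=d['z_map'];h,w=z.shape;f=h/2/np.tan(np.radians(d['fov_y'])/2)
    v,u=np.mgrid[:h,:w]
    P=np.stack([(u-d['cx'])/f*z,-(v-d['cy'])/f*z,-z],-1)
    E=np.array(d['extrinsics']);W=P@E[:3,:3].T+E[:3,3];W[z==0]=np.nan
    return W
def save(d,n): cv2.imwrite('pics/'+n+'.png',d['image'][:,:,::-1])
E
python3 - <<'E'
from h import *
print(manip.finger_overhang, manip.sense())
ims=[]
for n in ['scene','side','wrist']:
    d=snap(n);pickle.dump(d,open(n+'.pkl','wb'));save(d,n)
    print(n,{k:v for k,v in d.items() if k not in('image','z_map')})
E
```

```text
0.014 {'t': 0.0, 'q': array([-1.78533003e-01,  5.28444423e-01,  1.43394380e+00, -2.28319495e-05,
        1.18138796e+00, -1.78482659e-01]), 'qd': array([-0.00034945, -0.00157239,  0.00194908, -0.00221503,  0.0001761 ,
       -0.00042264]), 'tau': array([ 2.50220628e-04, -4.42344439e+01, -1.78024775e+01, -2.06930472e-04,
        8.36740597e-03,  2.24214921e-05]), 'tcp_pos': array([6.24294771e-01, 1.30030952e-04, 2.44333746e-01]), 'tool_rot': array([ 7.07121086e-01,  7.07091633e-01, -6.31324773e-04, -8.90786531e-04]), 'force': array([-0.31087912, -0.20433603, -0.00218199]), 'ft_torque': array([-0.00176329, -0.04817452,  0.00240084]), 'gripper_force': 0.0, 'finger_gap': 1.0018070259522316}
scene {'fov_y': 44.759701904779725, 'cx': 255.5844919403503, 'cy': 193.22502750715194, 'extrinsics': array([[-0.49113281, -0.75492299,  0.43460308,  1.08415726],
       [ 0.87093957, -0.41646082,  0.26081535,  0.29131516],
       [-0.01590035,  0.506608  ,  0.86202988,  1.10708588],
       [ 0.        ,  0.        ,  0.        ,  1.        ]])}
side {'fov_y': 46.596195942554814, 'cx': 264.826307308800
[... 382 characters left out ...]
': array([[-7.90865254e-05,  9.64802304e-01,  2.62976249e-01,
         6.63720534e-02],
       [ 9.99999599e-01, -1.58201462e-04,  8.81142801e-04,
         4.43913737e-04],
       [ 8.91731832e-04,  2.62976214e-01, -9.64801905e-01,
        -1.27666682e-01],
       [ 0.00000000e+00,  0.00000000e+00,  0.00000000e+00,
         1.00000000e+00]]), 'extrinsics': array([[ 9.99995807e-01, -6.71311194e-04,  2.81703157e-03,
         6.25059778e-01],
       [-9.20859733e-05,  9.64897114e-01,  2.62628161e-01,
         6.64728185e-02],
       [-2.89445085e-03, -2.62627319e-01,  9.64893006e-01,
         3.72104644e-01],
       [ 0.00000000e+00,  0.00000000e+00,  0.00000000e+00,
         1.00000000e+00]])}
```

View pics/scene.png

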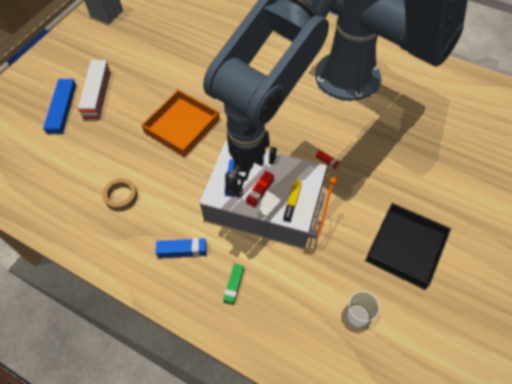

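View pics/side.png

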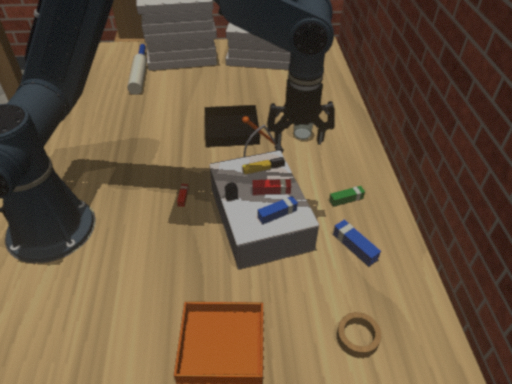

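View pics/wrist.png

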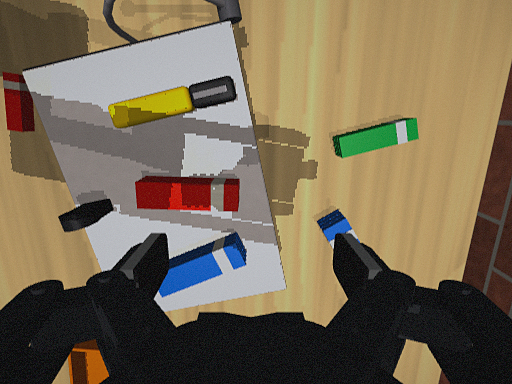

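The scene view shows the case (about 265,195) with the blue, red and yellow items on its lid. The orange tray is at (180,122), the black tray at (408,245), the pointer runs (317,237) to (332,180), the tumbler is at (361,310) and the roll at (120,193). The wrist view shows the lid items clearly: marker (170,103), red (187,193), blue (203,265) and handle (87,214). Next I'll measure them.

```bash
cat > meas.py <<'E'
from h import *
def masks(im):
    H=cv2.cvtColor(im,cv2.COLOR_RGB2HSV).astype(int);h,s,v=H[...,0],H[...,1],H[...,2]
    return {'blue':(abs(h-110)<12)&(s>140)&(v>60),'red':((h<5)|(h>174))&(s>150)&(v>60),'yellow':(abs(h-27)<5)&(s>150)&(v>90),
     'orange':(h>=6)&(h<17)&(s>200)&(v>90),'black':(v<45),'white':(s<40)&(v>90)}
def rect(P):
    (c,wh,a)=cv2.minAreaRect((P[:,:2]*1000).astype(np.float32)); 
    if wh[0]<wh[1]: wh=wh[::-1];a+=90
    a=(a+90)%180-90
    return np.round(c,1),np.round(wh,1),round(a,1)
E
python3 - <<'E'
from meas import *
for n in ['scene','side','wrist']:
    d=pickle.load(open(n+'.pkl','rb'));W=cloud(d);z=W[...,2];M=masks(d['image'])
    print(n)
    for k in ['blue','red','yellow','orange']:
        m=(M[k]&(z<.3)).astype(np.uint8)
        N,L,S,C=cv2.connectedComponentsWithStats(m)
        for i in range(1,N):
            if S[i,4]<25: continue
            P=W[L==i]; zt=np.nanpercentile(P[:,2],90); T=P[P[:,2]>zt-.006]
            print(k,S[i,4],'px',np.round(C[i]),'ztop',round(zt,4),*rect(T))
    lid=(abs(z-.0985)<.004)&M['white']
    N,L,S,C=cv2.connectedComponentsWithStats((abs(z-.0985)<.004).astype(np.uint8)); i=1+np.argmax(S[1:,4])
    print('lid',S[i,4],np.median(z[L==i]),*rect(W[L==i]))
    if n!='wrist':
      m=((M['black'])&(z>-.01)&(z<.05)).astype(np.uint8)
      N,L,S,C=cv2.connectedComponentsWithStats(m)
      for i in range(1,N):
        if S[i,4]>150: P=W[L==i];print('black',S[i,4],C[i],np.nanpercentile(P[:,2],[5,95]),rect(P))
E
```

```text
scene
blue 177 px [27. 46.] ztop -0.4155 [  109.3 -1507.4] [196.1  31.5] 0.0
blue 949 px [ 59. 106.] ztop 0.031 [ 553.4 -717.6] [197.9  51.5] 28.8
blue 44 px [231. 165.] ztop 0.1272 [ 549.  -101.1] [33.   9.9] 20.8
blue 82 px [202. 246.] ztop 0.0376 [739.3 -77. ] [32.1 15.4] 31.9
blue 508 px [174. 248.] ztop 0.0378 [ 778.2 -138. ] [85.8 34.8] -57.0
red 30 px [ 88. 110.] ztop 0.0474 [ 541.8 -606.9] [43.5  8.5] -59.4
red 97 px [324. 157.] ztop 0.0209 [335.4  71.8] [43.6 16.5] 80.9
red 241 px [263. 183.] ztop 0.1269 [552.1  -6.1] [62.8 25.2] -0.5
red 71 px [252. 200.] ztop 0.1261 [607.6  -6.1] [22.3 13.1] 84.1
yellow 192 px [294. 193.] ztop 0.1186 [537.1  73. ] [73.4 19.7] 13.2
orange 2508 px [180. 122.] ztop 0.0347 [ 430.8 -352.5] [170.9 160.7] -6.0
orange 62 px [332. 183.] ztop 0.208 [513.9 153.3] [14.3 13.7] -69.3
lid 4589 0.0971418681860774 [540.8   5. ] [309.6 209.2] -78.3
black 3933 [408.78387999 245.51487414] [-0.00018319  0.03420666] (array([481.9, 372.7]), array([171.3, 151.8]), 0.5)
side
blue 221 px [272. 208.] ztop 0.1272 [557.8 -88.5] [69.8 25.3] 24.8
blue 39 px [341. 224.] 
[... 795 characters left out ...]
.6] [33.5 18.5] 31.4
blue 447 px [235. 253.] ztop 0.1264 [608.4 -67.5] [25.9 13.6] -66.8
blue 1406 px [189. 274.] ztop 0.1265 [575.5 -71.3] [114.8  48.2] 60.7
red 117 px [11. 77.] ztop 0.0205 [337.8 111.7] [18.5  8.5] -8.3
red 626 px [ 13. 109.] ztop 0.0206 [332.3  73.8] [48.7 19.7] 81.1
red 2262 px [174. 194.] ztop 0.1266 [552.1  -5.5] [69.4 25.8] -2.1
red 439 px [231. 195.] ztop 0.1264 [606.   -6.9] [25.1 13.1] 89.1
yellow 1937 px [150. 107.] ztop 0.1185 [534.6  74.3] [73.5 21.2] 13.0
orange 673 px [ 94. 365.] ztop 0.0386 [ 476.4 -147.4] [336.7  33.9] 51.5
orange 88 px [ 70. 368.] ztop 0.0403 [ 444.  -165.3] [387.5  26.5] 56.1
lid 38562 0.09776500743870478 [541.7  -1.9] [293.6 210. ] -77.8
```

```bash
python3 - <<'E'
from meas import *
D={n:pickle.load(open(n+'.pkl','rb')) for n in ['scene','side','wrist']}
for n,d in D.items():
    W=cloud(d);z=W[...,2];M=masks(d['image'])
    for a in [11.5,12.2,12.9]:
        a=np.radians(a);R=np.array([[np.cos(a),np.sin(a)],[-np.sin(a),np.cos(a)]])
        S=(abs(z-.0982)<.003)&(np.hypot(W[...,0]-.54,W[...,1])<.2)
        Q=W[S][:,:2]@R.T; hx=np.histogram(Q[:,0],bins=np.arange(.3,.8,.003)) ; hy=np.histogram(Q[:,1],bins=np.arange(-.4,.2,.003))
        f=lambda h:[round(float(x),4) for x in (h[1][np.where(h[0]>.35*np.median(h[0][h[0]>5]))[0][[0,-1]]]+[0,.003])]
        ex,ey=f(hx),f(hy); c=R.T@[np.mean(ex),np.mean(ey)]
        print(n,np.degrees(a).round(1),ex,np.diff(ex),ey,np.diff(ey),c.round(4))
    # objects above the lid
    for lo,hi in [(.112,.1205),(.1215,.132),(.14,.16)]:
        m=((z>lo)&(z<hi)&(np.hypot(W[...,0]-.54,W[...,1])<.17)).astype(np.uint8)
        N,L,S,C=cv2.connectedComponentsWithStats(m)
        for i in range(1,N):
            if S[i,4]>40: print(' ',lo,S[i,4],C[i].round(),np.median(z[L==i]).round(4),*rect(W[L==i]))
    m=M['orange']&(z>.09)&(z<.26)&(W[...,1]>.05)
    P=W[m]; 
    if len(P): print('ptr',len(P),'\n',P[np.argsort(P[:,2])][::max(1,len(P)//12)].round(4))
E
```

```text
scene 11.5 [0.429, 0.63] [0.201] [-0.259, 0.026] [0.285] [ 0.5421 -0.0086]
scene 12.2 [0.426, 0.627] [0.201] [-0.265, 0.017] [0.282] [ 0.5408 -0.0099]
scene 12.9 [0.426, 0.627] [0.201] [-0.271, 0.011] [0.282] [ 0.5422 -0.0092]
  0.112 343 [292. 200.] 0.1163 [555.1  77.4] [116.3  21.7] 13.2
  0.1215 60 [230. 165.] 0.1246 [ 547.9 -102.6] [40.7 12.4] 23.5
  0.1215 351 [259. 187.] 0.1248 [565.8  -7.4] [96.6 27.9] -1.5
ptr 94 
 [[0.5993 0.1728 0.1004]
 [0.5909 0.1698 0.1146]
 [0.5809 0.1693 0.1231]
 [0.5659 0.1654 0.1399]
 [0.5562 0.1633 0.1614]
 [0.5307 0.1564 0.1816]
 [0.5267 0.1561 0.1889]
 [0.5214 0.1555 0.1939]
 [0.5153 0.1592 0.2012]
 [0.5057 0.157  0.2033]
 [0.5157 0.1464 0.2048]
 [0.5126 0.1474 0.2056]
 [0.5106 0.1587 0.2071]
 [0.515  0.153  0.2089]]
side 11.5 [0.423, 0.624] [0.201] [-0.256, 0.029] [0.285] [ 0.5356 -0.0069]
side 12.2 [0.423, 0.624] [0.201] [-0.262, 0.02] [0.282] [ 0.5372 -0.0076]
side 12.9 [0.42, 0.621] [0.201] [-0.268, 0.014] [0.282] [ 0.5357 -0.0076]
  0.112 276 [263. 164.] 0.1167 [551.5  78.5] [114.2  24.7] 13.8
  0.112 96 [271. 189.] 0.1168 [562.5 -17.6] [93.3
[... 503 characters left out ...]
wrist 12.9 [0.423, 0.624] [0.201] [-0.268, 0.014] [0.282] [ 0.5386 -0.0069]
  0.112 3227 [172. 102.] 0.1173 [554.   78.4] [114.   22.2] 13.1
  0.112 204 [188. 181.] 0.1167 [565.2   6.6] [94.8  1.2] -1.8
  0.112 116 [ 97. 208.] 0.1161 [467.5 -18.8] [30.2 11.5] -13.6
  0.112 268 [208. 252.] 0.1165 [578.  -68.5] [79.9 24.2] 4.9
  0.1215 45 [110.  22.] 0.1269 [513.4 138.8] [8.2 3.2] 19.3
  0.1215 2831 [187. 196.] 0.1257 [564.6  -6.2] [95.5 26.8] -1.9
  0.1215 159 [ 91. 211.] 0.1272 [466.9 -18.8] [31.8 12.6] -14.3
  0.1215 2144 [202. 269.] 0.1258 [570.8 -84. ] [95.5 27.5] 23.6
  0.14 142 [108.   7.] 0.1511 [523.8 141.8] [17.1  4.3] 13.6
  0.14 436 [ 74. 222.] 0.1453 [466.  -24.8] [25.3 14.3] 12.2
```

Everything matches the given sizes: packs 95x27, marker 114x22, lid 200x281, handle at (0.466,-0.024). Case centre is (0.539,-0.0075) with yaw 12.2°, and the pointer reads about 0.87 rad. Now a helper that turns waypoints into move increments.

```bash
cat > way.py <<'E'
from h import *
from scipy.spatial.transform import Rotation as R
def way(pts,p=None,yaw=None):
    s=manip.sense(); Rm=R.from_quat(s['tool_rot']).as_matrix()
    if p is None: p=np.array(s['tcp_pos'])
    p=np.array(p,float)
    if yaw is None: yaw=np.degrees(np.arctan2(Rm[1,1],Rm[0,1]))
    print('start',p.round(4),round(yaw,1))
    for x,y,z,w in pts:
        turn=(yaw-w); yaw=w
        a=np.radians(w); ty=np.array([np.cos(a),np.sin(a)]); tx=np.array([-np.sin(a),np.cos(a)])
        d=np.array([x,y])-p[:2]; sh=[round(float(d@tx),3),round(float(d@ty),3),round(float(p[2]-z),3)]
        print('turn z %.1f (%d rows of %.2f)'%(turn,np.ceil(abs(turn)/8.5),turn/max(1,np.ceil(abs(turn)/8.5))),'shift',sh,'dist %.3f'%np.linalg.norm(sh))
        p=np.array([x,y,z])
E
python3 - <<'E'
from way import *
way([(.5705,-.0835,.18,-66.7),(.5705,-.0835,.117,-66.7),(.5705,-.0835,.2,-66.7),(.4277,-.3823,.1,-96),(.4277,-.3823,.028,-96),(.4277,-.3823,.12,-96),
(.565,-.0065,.20,-91.9),(.565,-.0065,.117,-91.9),(.565,-.0065,.2,-91.9),(.4339,-.3227,.1,-96),(.4339,-.3227,.028,-96),(.4339,-.3227,.2,-96),
(.554,.0785,.2,-76.9),(.554,.0785,.1145,-76.9)])
E
```

```text
start [6.245e-01 1.000e-04 2.446e-01] -0.0
turn z 66.7 (8 rows of 8.34) shift [-0.083, 0.055, 0.065] dist 0.119
turn z 0.0 (0 rows of 0.00) shift [0.0, 0.0, 0.063] dist 0.063
turn z 0.0 (0 rows of 0.00) shift [0.0, 0.0, -0.083] dist 0.083
turn z 29.3 (4 rows of 7.32) shift [-0.111, 0.312, 0.1] dist 0.346
turn z 0.0 (0 rows of 0.00) shift [0.0, 0.0, 0.072] dist 0.072
turn z 0.0 (0 rows of 0.00) shift [0.0, 0.0, -0.092] dist 0.092
turn z -4.1 (1 rows of -4.10) shift [0.125, -0.38, -0.08] dist 0.408
turn z 0.0 (0 rows of 0.00) shift [0.0, 0.0, 0.083] dist 0.083
turn z 0.0 (0 rows of 0.00) shift [0.0, 0.0, -0.083] dist 0.083
turn z 4.1 (1 rows of 4.10) shift [-0.097, 0.328, 0.1] dist 0.356
turn z 0.0 (0 rows of 0.00) shift [0.0, 0.0, 0.072] dist 0.072
turn z 0.0 (0 rows of 0.00) shift [0.0, 0.0, -0.172] dist 0.172
turn z -19.1 (3 rows of -6.37) shift [0.208, -0.364, 0.0] dist 0.419
turn z 0.0 (0 rows of 0.00) shift [0.0, 0.0, 0.086] dist 0.086
```

Emit:
drive_tool(plan=[[0,0,0,0,0,8.34,0.1],[0,0,0,0,0,8.34,0.1],[0,0,0,0,0,8.34,0.1],[0,0,0,0,0,8.34,0.1],[0,0,0,0,0,8.34,0.1],[0,0,0,0,0,8.34,0.1],[0,0,0,0,0,8.34,0.1],[0,0,0,0,0,8.34,0.1],[-0.04,0.028,0.03,0,0,0,0.1],[-0.043,0.027,0.035,0,0,0,0.1]], newtons=40)

```text
t: 1.15
tcp_pos: [0.5801, -0.0704, 0.191]
tool_rot: [0.979, 0.203, 0.002, 0.001]
force: [-0.8, 0.0, -1.2]
finger_gap: 0.552
gripper_force: 0.0
```

Emit:
drive_tool(plan=[[0,0,0,0,0,0,0.1],[0,0,0,0,0,0,0.1]])

```text
t: 1.35
tcp_pos: [0.5785, -0.0706, 0.1899]
tool_rot: [0.98, 0.201, -0.001, -0.001]
force: [0.2, 0.0, -0.0]
finger_gap: 0.55
gripper_force: 0.0
```

```bash
python3 - <<'E'
from way import *
way([(.5705,-.0835,.117,-66.7)]); print(manip.sense()['finger_gap'])
d=snap('wrist'); save(d,'w2')
E
```

```text
start [ 0.5785 -0.0706  0.1899] -66.8
turn z -0.1 (1 rows of -0.15) shift [-0.012, 0.009, 0.073] dist 0.075
0.5498079840034796
```

View pics/w2.png

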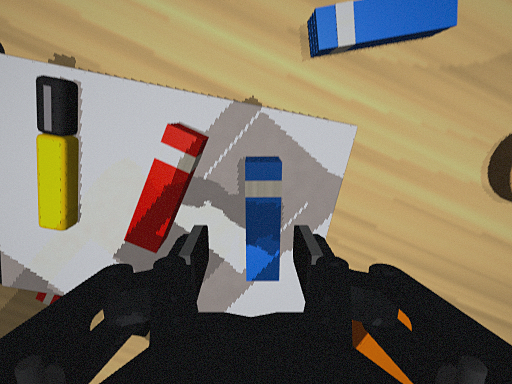

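The wrist view shows the blue pack (263,218) lined up between the fingers, with red at (165,185) and marker at (58,150) clear of them. My last row was clipped at 50 mm, so from here I'll keep rows under 45 mm.

Emit:
drive_tool(plan=[[-0.012,0.009,0.033,0,0,0,0.1],[0,0,0.025,0,0,0,0.1],[0,0,0.015,0,0,0,0.1],[0,0,0,0,0,0,0.1],[0,0,0,0,0,0,-1],[0,0,0,0,0,0,-1],[0,0,0,0,0,0,-1],[0,0,0,0,0,0,-1],[0,0,0,0,0,0,-1]], newtons=40)

```text
t: 2.3
tcp_pos: [0.573, -0.0831, 0.1192]
tool_rot: [0.979, 0.202, 0.002, 0.001]
force: [0.9, 2.1, 5.3]
finger_gap: 0.295
gripper_force: 40.5
```

Emit:
drive_tool(plan=[[0,0,-0.02,0,0,0,-1],[0,0,-0.033,0,0,0,-1],[0,0,-0.03,0,0,7.3,-1],[0,0,0,0,0,7.3,-1],[0,0,0,0,0,7.3,-1],[0,0,0,0,0,7.4,-1]])

```text
t: 2.9
tcp_pos: [0.5712, -0.0832, 0.201]
tool_rot: [0.998, -0.055, -0.0, 0.0]
force: [-0.1, 0.1, -0.6]
finger_gap: 0.298
gripper_force: 39.7
```

```bash
python3 - <<'E'
from way import *
s=manip.sense();print(s['t'],s['finger_gap']*85,s['gripper_force'],s['force'])
way([(.4277,-.3823,.1,-96)])
E
```

```text
2.9 25.337433291695756 39.68841254711151 [-0.14303755  0.11350578 -0.60695719]
start [ 0.5712 -0.0832  0.201 ] -96.3
turn z -0.3 (1 rows of -0.32) shift [-0.111, 0.312, 0.101] dist 0.346
```

Emit:
drive_tool(plan=[[-0.006,0.016,0,0,0,0,-1],[-0.012,0.036,0,0,0,0,-1],[-0.014,0.04,0,0,0,0,-1],[-0.014,0.04,0.01,0,0,0,-1],[-0.014,0.04,0.016,0,0,0,-1],[-0.014,0.04,0.015,0,0,0,-1],[-0.014,0.04,0.015,0,0,0,-1],[-0.013,0.036,0.02,0,0,0,-1],[-0.01,0.024,0.025,0,0,0,-1],[0,0,0.025,0,0,0,-1]])

```text
t: 3.9
tcp_pos: [0.4272, -0.3861, 0.0741]
tool_rot: [0.999, -0.055, 0.001, 0.002]
force: [0.9, 0.1, -0.1]
finger_gap: 0.298
gripper_force: 39.7
```

Emit:
drive_tool(plan=[[0,0,0.02,0,0,0,-1],[0,0,0.015,0,0,0,-1],[0,0,0.01,0,0,0,-1],[0,0,0,0,0,0,-1],[0,0,0,0,0,0,0.0],[0,0,0,0,0,0,0.0],[0,0,0,0,0,0,0.0]])

```text
t: 4.6
tcp_pos: [0.4293, -0.3822, 0.0309]
tool_rot: [0.999, -0.052, 0.001, 0.001]
force: [0.6, -0.6, -0.1]
finger_gap: 0.503
gripper_force: 0.0
```

```bash
python3 - <<'E'
from way import *
s=manip.sense();print(s['t'],s['finger_gap']*85,s['force'])
way([(.4277,-.3823,.2,-96),(.565,-.0065,.2,-91.9),(.565,-.0065,.120,-91.9)])
E
```

```text
4.6 42.76969183824171 [ 0.63521904 -0.59862426 -0.12590291]
start [ 0.4293 -0.3822  0.0309] -96.0
turn z 0.0 (1 rows of 0.00) shift [-0.002, 0.0, -0.169] dist 0.169
turn z -4.1 (1 rows of -4.10) shift [0.125, -0.38, 0.0] dist 0.400
turn z 0.0 (0 rows of 0.00) shift [0.0, 0.0, 0.08] dist 0.080
```

Emit:
drive_tool(plan=[[0,0,-0.03,0,0,0,0.0],[0,0,-0.045,0,0,0,0.1],[0,0,-0.045,0,0,0,0.1],[0,0,-0.045,0,0,-4.1,0.1],[0.01,-0.03,0,0,0,0,0.1],[0.014,-0.042,0,0,0,0,0.1],[0.014,-0.042,0,0,0,0,0.1],[0.014,-0.042,0,0,0,0,0.1],[0.014,-0.042,0,0,0,0,0.1],[0.014,-0.042,0,0,0,0,0.1]])

```text
t: 5.6
tcp_pos: [0.5171, -0.1429, 0.1957]
tool_rot: [1.0, -0.017, 0.001, 0.0]
force: [1.1, 0.1, 0.7]
finger_gap: 0.553
gripper_force: 0.0
```

Emit:
drive_tool(plan=[[0.014,-0.042,0,0,0,0,0.1],[0.014,-0.042,0,0,0,0,0.1],[0.014,-0.042,0,0,0,0,0.1],[0,-0.014,0,0,0,0,0.1],[0,0,0,0,0,0,0.1],[0,0,0,0,0,0,0.1]])

```text
t: 6.2
tcp_pos: [0.5629, -0.0066, 0.1951]
tool_rot: [1.0, -0.017, 0.0, 0.0]
force: [-1.0, -0.1, -0.2]
finger_gap: 0.545
gripper_force: 0.0
```

```bash
python3 - <<'E'
from way import *
from meas import *
way([(.565,-.0065,.120,-91.9)])
d=snap('wrist');W=cloud(d);z=W[...,2]
m=((z>.1215)&(z<.132)&(np.hypot(W[...,0]-.55,W[...,1])<.13)).astype(np.uint8)
N,L,S,C=cv2.connectedComponentsWithStats(m)
for i in range(1,N):
    if S[i,4]>300: print(S[i,4],C[i].round(),rect(W[L==i]))
E
```

```text
start [ 0.5629 -0.0066  0.1951] -91.9
turn z 0.0 (1 rows of 0.01) shift [0.002, -0.0, 0.075] dist 0.075
4192 [249. 201.] (array([564.4,  -6. ]), array([95.3, 26.3]), -1.6)
```

Emit:
drive_tool(plan=[[0.002,0,0.035,0,0,0,0.1],[0,0,0.025,0,0,0,0.1],[0,0,0.015,0,0,0,0.1],[0,0,0,0,0,0,0.1],[0,0,0,0,0,0,-1],[0,0,0,0,0,0,-1],[0,0,0,0,0,0,-1],[0,0,0,0,0,0,-1],[0,0,-0.02,0,0,0,-1],[0,0,-0.035,0,0,0,-1]])

```text
t: 7.25
tcp_pos: [0.5634, -0.0057, 0.1735]
tool_rot: [1.0, -0.017, -0.003, -0.001]
force: [0.7, -0.4, -0.7]
finger_gap: 0.297
gripper_force: 40.3
```

Emit:
drive_tool(plan=[[0,0,-0.03,0,0,4.1,-1],[0,0,0,0,0,0,-1]])

```text
t: 7.45
tcp_pos: [0.5683, -0.0065, 0.2094]
tool_rot: [0.999, -0.053, 0.005, 0.001]
force: [0.2, 0.1, -1.2]
finger_gap: 0.296
gripper_force: 40.4
```

```bash
python3 - <<'E'
from way import *
s=manip.sense();print(s['t'],s['finger_gap']*85,s['gripper_force'])
way([(.4339,-.3227,.1,-96)])
E
```

```text
7.45 25.15369251315162 40.36528766155243
start [ 0.5683 -0.0065  0.2094] -96.0
turn z -0.0 (1 rows of -0.04) shift [-0.101, 0.329, 0.109] dist 0.361
```

Emit:
drive_tool(plan=[[-0.005,0.016,0,0,0,0,-1],[-0.012,0.038,0,0,0,0,-1],[-0.013,0.042,0,0,0,0,-1],[-0.013,0.042,0.01,0,0,0,-1],[-0.013,0.042,0.016,0,0,0,-1],[-0.013,0.042,0.016,0,0,0,-1],[-0.013,0.042,0.016,0,0,0,-1],[-0.01,0.04,0.02,0,0,0,-1],[-0.006,0.024,0.025,0,0,0,-1],[0,0,0.02,0,0,0,-1]])

```text
t: 8.45
tcp_pos: [0.4311, -0.3257, 0.0796]
tool_rot: [0.999, -0.055, -0.0, 0.0]
force: [-0.0, 0.5, 0.0]
finger_gap: 0.292
gripper_force: 40.3
```

Emit:
drive_tool(plan=[[0,0,0.025,0,0,0,-1],[0,0,0.015,0,0,0,-1],[0,0,0.013,0,0,0,-1],[0,0,0,0,0,0,-1],[0,0,0,0,0,0,0.0],[0,0,0,0,0,0,0.0],[0,0,0,0,0,0,0.0]])

```text
t: 9.15
tcp_pos: [0.4334, -0.3221, 0.029]
tool_rot: [0.999, -0.052, 0.0, 0.0]
force: [0.4, 0.4, -0.6]
finger_gap: 0.5
gripper_force: 0.0
```

```bash
python3 - <<'E'
from way import *
s=manip.sense();print(s['t'],s['finger_gap']*85,s['force'])
way([(.4339,-.3227,.23,-96),(.554,.0785,.23,-76.9),(.554,.0785,.116,-76.9)])
E
```

```text
9.15 42.50781252198318 [ 0.41375256  0.35351307 -0.60321688]
start [ 0.4334 -0.3221  0.029 ] -96.0
turn z -0.0 (1 rows of -0.01) shift [0.001, 0.001, -0.201] dist 0.201
turn z -19.1 (3 rows of -6.37) shift [0.208, -0.364, 0.0] dist 0.419
turn z 0.0 (0 rows of 0.00) shift [0.0, 0.0, 0.114] dist 0.114
```

Emit:
drive_tool(plan=[[0,0,-0.03,0,0,0,0.0],[0,0,-0.045,0,0,0,0.0],[0,0,-0.045,0,0,-6.4,0.0],[0,0,-0.045,0,0,-6.4,0.0],[0,0,-0.036,0,0,-6.3,0.0],[0.015,-0.026,0,0,0,0,0.0],[0.022,-0.038,0,0,0,0,0.0],[0.022,-0.038,0,0,0,0,0.0],[0.022,-0.038,0,0,0,0,0.0],[0.022,-0.038,0,0,0,0,0.0]])

```text
t: 10.15
tcp_pos: [0.4936, -0.1236, 0.2302]
tool_rot: [0.994, 0.114, 0.0, 0.0]
force: [0.4, 0.0, 0.1]
finger_gap: 0.501
gripper_force: 0.0
```

Emit:
drive_tool(plan=[[0.022,-0.038,0,0,0,0,0.0],[0.022,-0.038,0,0,0,0,0.0],[0.022,-0.038,0,0,0,0,0.0],[0.022,-0.038,0,0,0,0,0.0],[0.017,-0.034,0,0,0,0,0.0],[0,0,0,0,0,0,0.0],[0,0,0,0,0,0,0.0]])

```text
t: 10.85
tcp_pos: [0.5532, 0.0804, 0.2298]
tool_rot: [0.993, 0.115, -0.0, 0.0]
force: [-0.4, -0.0, -0.1]
finger_gap: 0.503
gripper_force: 0.0
```

```bash
python3 - <<'E'
from way import *
from meas import *
way([(.554,.0785,.116,-76.9)])
d=snap('wrist');W=cloud(d);z=W[...,2]
m=((z>.112)&(z<.122)&(np.hypot(W[...,0]-.55,W[...,1]-.04)<.13)).astype(np.uint8)
N,L,S,C=cv2.connectedComponentsWithStats(m)
for i in range(1,N):
    if S[i,4]>300: print(S[i,4],C[i].round(),rect(W[L==i]))
for n in ['scene','side']:
    d=snap(n);W=cloud(d);z=W[...,2];M=masks(d['image'])
    for k in ['blue','red']:
        m=M[k]&(np.hypot(W[...,0]-.43,W[...,1]+.35)<.14); P=W[m]; print(n,k,len(P),np.nanpercentile(P[:,2],90),rect(P))
E
```

```text
start [0.5532 0.0804 0.2298] -76.8
turn z 0.1 (1 rows of 0.14) shift [0.0, 0.002, 0.114] dist 0.114
2823 [252. 188.] (array([553.4,  78.2]), array([114. ,  21.4]), 12.7)
scene blue 202 0.033686835016561736 (array([ 430.4, -381. ]), array([94.1, 27.5]), -6.2)
scene red 225 0.03370865989866232 (array([ 434.1, -320.6]), array([93.6, 26.5]), -7.1)
side blue 408 0.03392212987492231 (array([ 425.6, -380.9]), array([89.8, 24.7]), -7.2)
side red 479 0.03371050932959896 (array([ 430.1, -321.1]), array([91.9, 27.2]), -5.1)
```

Emit:
drive_tool(plan=[[0,0.002,0.035,0,0,0,0.0],[0,0,0.035,0,0,0,0.0],[0,0,0.027,0,0,0,0.0],[0,0,0.015,0,0,0,0.0],[0,0,0,0,0,0,0.0],[0,0,0,0,0,0,-1],[0,0,0,0,0,0,-1],[0,0,0,0,0,0,-1],[0,0,0,0,0,0,-1]])

```text
t: 11.9
tcp_pos: [0.5547, 0.0776, 0.1188]
tool_rot: [0.993, 0.114, 0.001, 0.0]
force: [-0.2, -0.3, 3.6]
finger_gap: 0.246
gripper_force: 41.2
```

Emit:
drive_tool(plan=[[0,0,-0.02,0,0,0,-1],[0,0,-0.035,0,0,0,-1],[0,0,-0.04,0,0,0,-1],[0,0,-0.04,0,0,0,-1],[0,0,-0.035,0,0,0,-1],[0,0,0,0,0,0,-1]])

```text
t: 12.5
tcp_pos: [0.5573, 0.0778, 0.2939]
tool_rot: [0.993, 0.114, 0.006, 0.001]
force: [0.7, -0.3, 0.8]
finger_gap: 0.246
gripper_force: 40.9
```

```bash
python3 - <<'E'
from way import *
s=manip.sense();print(s['t'],s['finger_gap']*85,s['gripper_force'])
way([(.480,.373,.28,-76.9),(.480,.373,.028,-76.9)])
E
```

```text
12.5 20.87411385193389 40.89401364326477
start [0.5573 0.0778 0.2939] -76.9
turn z 0.0 (1 rows of 0.01) shift [-0.008, -0.305, 0.014] dist 0.305
turn z 0.0 (0 rows of 0.00) shift [0.0, 0.0, 0.252] dist 0.252
```

Emit:
drive_tool(plan=[[-0.001,-0.02,0,0,0,0,-1],[-0.001,-0.035,0,0,0,0,-1],[-0.001,-0.042,0,0,0,0,-1],[-0.001,-0.042,0,0,0,0,-1],[-0.001,-0.042,0,0,0,0,-1],[-0.001,-0.042,0.005,0,0,0,-1],[-0.001,-0.042,0.015,0,0,0,-1],[-0.001,-0.03,0.03,0,0,0,-1],[0,-0.012,0.04,0,0,0,-1],[0,0,0.045,0,0,0,-1]])

```text
t: 13.5
tcp_pos: [0.4762, 0.3774, 0.1519]
tool_rot: [0.993, 0.116, 0.001, -0.001]
force: [1.4, 0.3, 0.3]
finger_gap: 0.244
gripper_force: 40.9
```

Emit:
drive_tool(plan=[[0,0,0.045,0,0,0,-1],[0,0,0.035,0,0,0,-1],[0,0,0.025,0,0,0,-1],[0,0,0.015,0,0,0,-1],[0,0,0,0,0,0,-1],[0,0,0,0,0,0,-1]])

```text
t: 14.1
tcp_pos: [0.4772, 0.3751, 0.0332]
tool_rot: [0.993, 0.114, 0.0, -0.0]
force: [1.1, 0.2, -0.9]
finger_gap: 0.242
gripper_force: 40.9
```

```bash
python3 - <<'E'
from way import *
s=manip.sense();print(s['t'],s['finger_gap']*85,s['force'])
way([(.480,.373,.028,-76.9),(.480,.373,.28,-77.8),(.4657,-.0234,.28,-77.8),(.4657,-.0234,.1235,-77.8)])
E
```

```text
14.1 20.596688623340878 [ 1.05726592  0.21232866 -0.89450422]
start [0.4772 0.3751 0.0332] -76.9
turn z -0.0 (1 rows of -0.02) shift [0.002, 0.003, 0.005] dist 0.006
turn z 0.9 (1 rows of 0.90) shift [0.0, 0.0, -0.252] dist 0.252
turn z 0.0 (0 rows of 0.00) shift [-0.098, 0.384, 0.0] dist 0.396
turn z 0.0 (0 rows of 0.00) shift [0.0, 0.0, 0.157] dist 0.157
```

Emit:
drive_tool(plan=[[0.002,0.003,0.004,0,0,0,-1],[0,0,0,0,0,0,-1],[0,0,0,0,0,0,0.0],[0,0,0,0,0,0,0.0],[0,0,0,0,0,0,0.0],[0,0,-0.03,0,0,0.9,0.0],[0,0,-0.045,0,0,0,0.0],[0,0,-0.045,0,0,0,0.0],[0,0,-0.045,0,0,0,0.0],[0,0,-0.045,0,0,0,0.0]])

```text
t: 15.1
tcp_pos: [0.479, 0.3723, 0.2407]
tool_rot: [0.994, 0.106, -0.0, 0.0]
force: [0.7, 0.6, -1.3]
finger_gap: 0.504
gripper_force: 0.0
```

Emit:
drive_tool(plan=[[0,0,-0.042,0,0,0,0.0],[0,0,0,0,0,0,0.0]])

```text
t: 15.3
tcp_pos: [0.4827, 0.3743, 0.2883]
tool_rot: [0.994, 0.106, 0.007, -0.003]
force: [0.1, 0.1, 0.6]
finger_gap: 0.502
gripper_force: 0.0
```

```bash
python3 - <<'E'
from way import *
from meas import *
way([(.4657,-.0234,.28,-77.8),(.4657,-.0234,.1235,-77.8)])
a=np.radians(12.2);ax=np.array([np.cos(a),np.sin(a)])
hp=np.array([.539,-.0075])+.1*ax+.166*np.array([-ax[1],ax[0]])
for n in ['scene','side']:
    d=snap(n);pickle.dump(d,open(n+'3.pkl','wb'));save(d,n+'3');W=cloud(d);z=W[...,2];M=masks(d['image'])
    P=W[M['yellow']&(np.hypot(W[...,0]-.48,W[...,1]-.37)<.13)]; print(n,'marker',len(P),rect(P),np.nanmedian(P[:,2]))
    H=cv2.cvtColor(d['image'],cv2.COLOR_RGB2HSV).astype(int)
    m=(H[...,0]>=5)&(H[...,0]<17)&(H[...,1]>170)&(z>.095)&(z<.23)&(np.hypot(W[...,0]-.55,W[...,1]-.16)<.09)
    P=W[m]; u=-(P[:,:2]-hp)@ax; v=P[:,2]-.0905; th=np.arctan2(v,u); r=np.hypot(u,v)
    print(len(P),'th med',np.median(th[(r>.04)&(r<.16)]),'tip',np.median(th[r>.13]),'max r',r.max())
    for lo in np.arange(.02,.16,.02):
        k=(r>=lo)&(r<lo+.02)
        if k.any(): print(' r',lo.round(2),k.sum(),np.median(th[k]).round(3))
    k=(r>.03)&(r<.13)
    if k.sum()>10: print('slope',np.arctan2(*np.polyfit(u[k],v[k],1)[[0]],1))
    # lid handle/edge
E
```

```text
start [0.4827 0.3743 0.2883] -77.8
turn z 0.0 (1 rows of 0.00) shift [-0.101, 0.385, 0.008] dist 0.398
turn z 0.0 (0 rows of 0.00) shift [0.0, 0.0, 0.157] dist 0.157
scene marker 244 (array([454.2, 367.1]), array([89.9, 27.9]), 13.6) 0.022527538550337622
145 th med 0.9179381965092084 tip 0.9150666014853256 max r 0.15121935716845233
 r 0.02 20 1.05
 r 0.04 16 0.961
 r 0.06 16 0.939
 r 0.08 14 0.92
 r 0.1 18 0.911
 r 0.12 20 0.91
 r 0.14 30 0.916
slope 0.858678301573199
side marker 96 (array([451.4, 369.1]), array([66.3, 55.6]), -36.6) 0.023298323286728095
54 th med 0.887928211716901 tip 0.8861695772012709 max r 0.15342580852955998
 r 0.06 1 0.891
 r 0.1 9 0.889
 r 0.12 12 0.89
 r 0.14 32 0.887
slope 0.849078566949988
```

View pics/scene3.png

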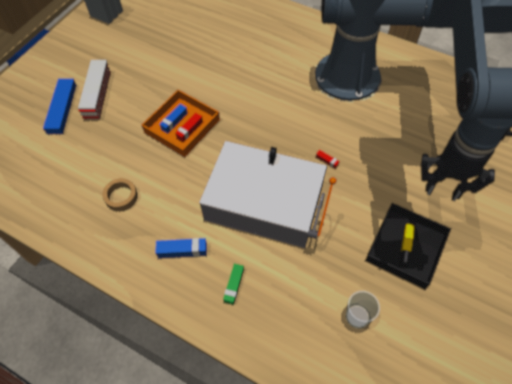

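The scene view shows both packs inside the orange tray (173,118 and 190,125), the marker inside the black tray (408,238), the lid clear, and the pointer untouched (332,180). Next is the handle.

Emit:
drive_tool(plan=[[-0.006,0.025,0,0,0,0,0.0],[-0.01,0.04,0,0,0,0,0.0],[-0.01,0.04,0,0,0,0,0.0],[-0.01,0.04,0,0,0,0,0.0],[-0.01,0.04,0,0,0,0,0.0],[-0.01,0.04,0,0,0,0,0.0],[-0.01,0.04,0,0,0,0,0.0],[-0.01,0.04,0,0,0,0,0.0],[-0.01,0.04,0,0,0,0,0.0],[-0.012,0.039,0.01,0,0,0,0.0]])

```text
t: 16.4
tcp_pos: [0.4642, -0.0252, 0.2699]
tool_rot: [0.994, 0.106, -0.0, -0.0]
force: [0.9, 0.2, -0.3]
finger_gap: 0.5
gripper_force: 0.0
```

Emit:
drive_tool(plan=[[0,0,0.035,0,0,0,0.0],[0,0,0.035,0,0,0,0.0],[0,0,0.01,0,0,0,0.0],[0,0,0,0,0,0,0.0],[0,0,0,0,0,0,0.0]])

```text
t: 16.9
tcp_pos: [0.465, -0.0234, 0.191]
tool_rot: [0.994, 0.106, -0.0, 0.0]
force: [-0.2, -0.5, -0.5]
finger_gap: 0.498
gripper_force: 0.0
```

```bash
python3 - <<'E'
from way import *
from meas import *
from scipy.optimize import least_squares
way([(.4657,-.0234,.1235,-77.8)])
d=snap('wrist');save(d,'w4');W=cloud(d);z=W[...,2]
m=((z>.135)&(z<.152)&(np.hypot(W[...,0]-.466,W[...,1]+.024)<.04)); P=W[m]; print('fin',m.sum(),rect(P) if m.sum()>5 else 0)
a=np.radians(12.2);ax=np.array([np.cos(a),np.sin(a)])
hp=np.array([.539,-.0075])+.1*ax+.166*np.array([-ax[1],ax[0]])
for n in ['scene','side']:
    d=pickle.load(open(n+'3.pkl','rb'));W=cloud(d);z=W[...,2]
    H=cv2.cvtColor(d['image'],cv2.COLOR_RGB2HSV).astype(int)
    m=(H[...,0]>=5)&(H[...,0]<17)&(H[...,1]>170)&(z>.19)&(z<.23)&(np.hypot(W[...,0]-.51,W[...,1]-.152)<.03)
    P=W[m];c0=P.mean(0)-.005*np.array(d['extrinsics'])[:3,2]
    s=least_squares(lambda c:np.linalg.norm(P-c,axis=1)-.009,c0,loss='soft_l1',f_scale=.001)
    c=s.x;u=-(c[:2]-hp)@ax;v=c[2]-.0905
    print(n,m.sum(),c.round(4),'r',np.hypot(u,v).round(4),'th',np.arctan2(v,u).round(3),'lateral',((c[:2]-hp)@np.array([-ax[1],ax[0]])).round(4))
E
```

```text
start [ 0.465  -0.0234  0.191 ] -77.8
turn z 0.0 (1 rows of 0.02) shift [0.001, 0.0, 0.067] dist 0.067
fin 807 (array([466.4, -24.3]), array([27. , 13.8]), 12.3)
scene 44 [0.5138 0.1548 0.1988] r 0.141 th 0.876 lateral -0.0021
side 39 [0.5115 0.1575 0.2001] r 0.1431 th 0.872 lateral 0.001
```

View pics/w4.png

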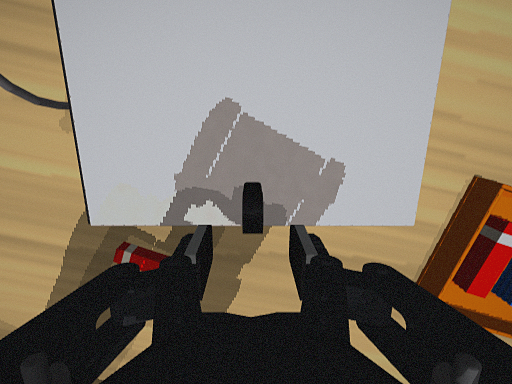

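The wrist view shows the fin (252,207) centred between the fingers. I'll descend, pinch it and compute the arc.

Emit:
drive_tool(plan=[[0.001,0,0.03,0,0,0,0.0],[0,0,0.025,0,0,0,0.0],[0,0,0.012,0,0,0,0.0],[0,0,0,0,0,0,0.0],[0,0,0,0,0,0,-1],[0,0,0,0,0,0,-1],[0,0,0,0,0,0,-1],[0,0,0,0,0,0,-1],[0,0,0,0,0,0,-1]], newtons=30)

```text
t: 17.85
tcp_pos: [0.4669, -0.0241, 0.1251]
tool_rot: [0.994, 0.106, 0.002, 0.001]
force: [-0.7, -2.4, 6.9]
finger_gap: 0.158
gripper_force: 34.2
```

```bash
python3 - <<'E'
from way import *
s=manip.sense();print(s['tcp_pos'],s['finger_gap']*85,s['force'],s['gripper_force'])
t=np.array([0,.015,.04,.07,.1,.14,.18,.22,.26,.3,.34,.38,.42,.46,.5,.54,.58,.62,.66,.7,.73,.76,.79,.82,.84,.85])
X=-.175*np.cos(t)+.038*np.sin(t);Z=.175*np.sin(t)+.038*np.cos(t)
c=np.round(np.c_[X-X[0],-(Z-Z[0])],4);print([(x.round(4),z.round(4)) for x,z in np.diff(c,axis=0)])
E
```

```text
[ 0.46693266 -0.02412139  0.12514703] 13.44053634894689 [-0.65635225 -2.35308333  6.91104599] 34.2491751909256
[(np.float64(0.0006), np.float64(-0.0026)), (np.float64(0.0011), np.float64(-0.0044)), (np.float64(0.0014), np.float64(-0.0051)), (np.float64(0.0016), np.float64(-0.0052)), (np.float64(0.0023), np.float64(-0.0067)), (np.float64(0.0026), np.float64(-0.0067)), (np.float64(0.0029), np.float64(-0.0066)), (np.float64(0.0032), np.float64(-0.0064)), (np.float64(0.0033), np.float64(-0.0063)), (np.float64(0.0037), np.float64(-0.0062)), (np.float64(0.0039), np.float64(-0.006)), (np.float64(0.0041), np.float64(-0.0059)), (np.float64(0.0044), np.float64(-0.0056)), (np.float64(0.0045), np.float64(-0.0055)), (np.float64(0.0048), np.float64(-0.0054)), (np.float64(0.005), np.float64(-0.0051)), (np.float64(0.0053), np.float64(-0.0049)), (np.float64(0.0053), np.float64(-0.0047)), (np.float64(0.0056), np.float64(-0.0045)), (np.float64(0.0043), np.float64(-0.0032)), (np.float64(0.0044), np.float64(-0.0031)), (np.float64(0.0045), np.float64(-0.003)), (np.float64(0.0046), np.float64(-0.0028)), (np.float64(0.0031), np.float64(-0.0018)), (np.float64(0.0016), np.float64(-0.0009))]
```

Emit:
drive_tool(plan=[[0.0006,0,-0.0026,0,0,0,-1],[0.0011,0,-0.0044,0,0,0,-1],[0.0014,0,-0.0051,0,0,0,-1],[0.0016,0,-0.0052,0,0,0,-1],[0.0023,0,-0.0067,0,0,0,-1],[0.0026,0,-0.0067,0,0,0,-1],[0.0029,0,-0.0066,0,0,0,-1],[0.0032,0,-0.0064,0,0,0,-1],[0.0033,0,-0.0063,0,0,0,-1]])

```text
t: 18.75
tcp_pos: [0.4854, -0.0201, 0.1739]
tool_rot: [0.994, 0.106, 0.001, 0.001]
force: [4.1, -2.9, -6.4]
finger_gap: 0.156
gripper_force: 31.9
```

```bash
cat > ang.py <<'E'
from way import *
from meas import *
def angs(hist=False):
  a=np.radians(12.2);ax=np.array([np.cos(a),np.sin(a)]);ay=np.array([-ax[1],ax[0]])
  o=np.array([.539,-.0075])
  for n in ['scene','side','wrist']:
    d=snap(n);W=cloud(d);V=W[...,:2]-o;x=V@ax;y=V@ay;z=W[...,2]
    H=cv2.cvtColor(d['image'],cv2.COLOR_RGB2HSV).astype(int)
    m=(H[...,1]<60)&(H[...,2]>70)&(abs(y)<.135)&(x>-.14)&(x<.09)&(z>.1)&(z<.3)
    if m.sum()<100: print(n,'few',m.sum());continue
    P=np.c_[x[m],y[m],z[m]];k=np.ones(len(P),bool)
    for _ in range(12):
        A=np.c_[P[k][:,0],P[k][:,1],np.ones(k.sum())];c=np.linalg.lstsq(A,P[k][:,2],rcond=None)[0]
        r=P[:,2]-np.c_[P[:,0],P[:,1],np.ones(len(P))]@c; k=abs(r)<max(.004,1.5*np.median(abs(r[k])))
    print(n,m.sum(),k.sum(),'lid angle',np.arctan(-c[0]).round(4),'ytilt',c[1].round(3),'rms',r[k].std().round(4))
    save(d,n+'_a%d'%int(manip.sense()['t']*10))
    m=(H[...,0]>=5)&(H[...,0]<17)&(H[...,1]>170)&(abs(y-.166)<.02)&(z>.19)&(z<.23)
    if m.sum()>15 and n!='wrist':
        from scipy.optimize import least_squares
        P=W[m];s=least_squares(lambda c:np.linalg.norm(P-c,axis=1)-.009,P.mean(0)-.005*np.array(d['extrinsics'])[:3,2],loss='soft_l1',f_scale=.001).x
        print('  ptr',np.arctan2(s[2]-.0905,.1-(s[:2]-o)@ax).round(4))
  s=manip.sense();print(s['t'],s['tcp_pos'].round(4),'F',s['force'].round(1),'T',s['ft_torque'].round(2),'gap',(s['finger_gap']*85).round(1),s['gripper_force'])
E
python3 -c "
from ang import *
angs()"
```

```text
scene 7434 6880 lid angle 0.2878 ytilt -0.001 rms 0.0018
  ptr 0.871
side 4708 4616 lid angle 0.2951 ytilt -0.0 rms 0.0013
wrist 115712 115595 lid angle 0.2938 ytilt -0.0 rms 0.0007Traceback (most recent call last):
  File "<string>", line 3, in <module>
    angs()
    ~~~~^^
  File "ang.py", line 22, in angs
    s=manip.sense();print(s['t'],s['tcp_pos'].round(4),'F',s['force'].round(1),'T',s['ft_torque'].round(2),'gap',(s['finger_gap']*85).round(1),s['gripper_force'])
                                                                                                                 ^^^^^^^^^^^^^^^^^^^^^^^^^^
AttributeError: 'float' object has no attribute 'round'
```

Lid angle tracks as planned (0.294 against the 0.30 commanded), so I'll continue.

Emit:
drive_tool(plan=[[0.0037,0,-0.0062,0,0,0,-1],[0.0039,0,-0.006,0,0,0,-1],[0.0041,0,-0.0059,0,0,0,-1],[0.0044,0,-0.0056,0,0,0,-1],[0.0045,0,-0.0055,0,0,0,-1],[0.0048,0,-0.0054,0,0,0,-1],[0.005,0,-0.0051,0,0,0,-1],[0.0053,0,-0.0049,0,0,0,-1],[0.0053,0,-0.0047,0,0,0,-1]])

```text
t: 19.8
tcp_pos: [0.5238, -0.0118, 0.2221]
tool_rot: [0.994, 0.106, -0.001, 0.001]
force: [3.0, -5.8, -8.2]
finger_gap: 0.158
gripper_force: 30.8
```

Emit:
drive_tool(plan=[[0.0056,0,-0.0045,0,0,0,-1],[0.0043,0,-0.0032,0,0,0,-1],[0.0044,0,-0.0031,0,0,0,-1],[0.0045,0,-0.003,0,0,0,-1],[0.0046,0,-0.0028,0,0,0,-1],[0.0031,0,-0.0018,0,0,0,-1],[0.0016,0,-0.0009,0,0,0,-1],[0,0,0,0,0,0,-1],[0,0,0,0,0,0,-1],[0,0,0,0,0,0,-1]])

```text
t: 20.8
tcp_pos: [0.5502, -0.0061, 0.2411]
tool_rot: [0.994, 0.106, -0.002, 0.001]
force: [0.5, -6.4, -4.8]
finger_gap: 0.162
gripper_force: 30.8
```

```bash
sed -i "s/(s\['finger_gap'\]\*85).round(1)/s['finger_gap']*85/" ang.py; python3 -c "
from ang import *
angs()"; ls pics
```

```text
scene 7527 6291 lid angle 0.8153 ytilt -0.0 rms 0.002
  ptr 0.8754
side 2343 2195 lid angle 0.8155 ytilt -0.0 rms 0.0009
  ptr 0.8707
wrist 67000 66752 lid angle 0.8172 ytilt -0.0 rms 0.0008
20.95 [ 0.5502 -0.0061  0.2411] F [-0.  -5.9 -5.7] T [-0.92  0.21  0.01] gap 13.422365175972818 30.792135236733884
scene.png
scene3.png
scene_a188.png
scene_a208.png
side.png
side3.png
side_a188.png
side_a209.png
w2.png
w4.png
wrist.png
wrist_a189.png
wrist_a209.png
```

Emit:
drive_tool(plan=[[0.0022,0.0005,-0.0013,0,0,0,-1],[0.0022,0.0005,-0.0012,0,0,0,-1],[0.0022,0,-0.0012,0,0,0,-1],[0.0021,0,-0.0012,0,0,0,-1],[0,0,0,0,0,0,-1],[0,0,0,0,0,0,-1],[0,0,0,0,0,0,-1],[0,0,0,0,0,0,-1]])

```text
t: 21.75
tcp_pos: [0.5606, -0.0039, 0.2468]
tool_rot: [0.994, 0.106, 0.0, -0.0]
force: [3.6, -3.2, -11.4]
finger_gap: 0.159
gripper_force: 29.7
```

```bash
python3 -c "
from ang import *
angs()"; ls -t pics|head -3
```

```text
scene 7313 5888 lid angle 0.8783 ytilt -0.002 rms 0.0021
  ptr 0.8746
side 1935 1779 lid angle 0.8806 ytilt -0.0 rms 0.0009
wrist 61688 61389 lid angle 0.8826 ytilt -0.0 rms 0.0009
21.9 [ 0.5606 -0.0039  0.2468] F [  4.3  -3.4 -13.7] T [-0.59 -0.28  0.07] gap 13.439388408570224 29.531640810982935
wrist_a219.png
side_a218.png
scene_a218.png
```

Emit:
drive_tool(plan=[[-0.0011,0,0.0007,0,0,0,-1],[0,0,0,0,0,0,-1],[0,0,0,0,0,0,-1],[0,0,0,0,0,0,-1],[0,0,0,0,0,0,-1],[0,0,0,0,0,0,-1],[0,0,0,0,0,0,-1],[0,0,0,0,0,0,-1]])

```text
t: 22.7
tcp_pos: [0.56, -0.004, 0.2465]
tool_rot: [0.994, 0.106, 0.001, -0.0]
force: [4.0, -2.6, -13.2]
finger_gap: 0.159
gripper_force: 29.6
```

```bash
python3 -c "
from ang import *
angs()
d=snap('scene');save(d,'final')"
```

```text
scene 7313 5882 lid angle 0.8748 ytilt 0.0 rms 0.002
  ptr 0.8748
side 1970 1810 lid angle 0.8771 ytilt -0.0 rms 0.0009
wrist 62006 61729 lid angle 0.8789 ytilt -0.0 rms 0.0009
22.85 [ 0.56   -0.004   0.2465] F [  3.5  -3.6 -12.7] T [-0.34 -0.53  0.02] gap 13.506326447913585 29.583109844516002
```

View pics/final.png

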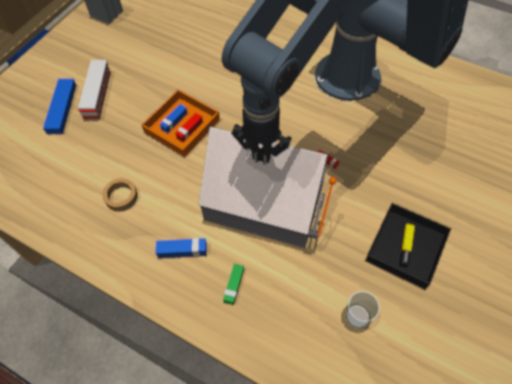

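The final view shows the lid up in line with the pointer (332,180), both packs and the marker in their trays, and the tumbler and tape roll where they were. The lid measures 0.876 against the pointer's 0.873 rad and is steady, so I'm handing in.

```bash
python3 -c "
from station import manip
print(manip.sign_off())"
```

```text
the job is handed in; nothing more can be done
None
```

I handed the job in: both strip packs are in the orange tray, the marker is in the black tray, and the gripper is still holding the lid at about 0.876 rad against the pointer's measured 0.873 rad.

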